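Weigh the honey pot on the sprung hook scale

TASK

Weigh the honey pot: take it by its wooden grip, hang it by its frame's bar in the bend of the spring scale's hook, and ease the weight over to the spring so that the hook never jerks when you let go. Leave it hanging untouched until pot and hook have been still for a good second, then take it by the grip again, lift it off the hook just as gently and stand it upright in the middle of the round cork mat, letting go of it there. Keep the pot upright, do not force the hook or bang the pot down, and leave everything else where it stands.

Things in the scene. Friction and masses are not known exactly. Their poses are not given: they have to be found in the camera images.
- pot_grip (a point): Centre of the upright wooden block by which the honey pot is held: 26 mm along the pot's x, 16 mm along its y (grasp across these), 45 mm tall, on a thin 15 mm neck above the middle of the frame's bar. Pot and frame are one rigid loose body, 205 mm tall; this point is 182.5 mm above its underside. Axes are the pot's, z up. Its mass varies with the honey left: 0.2 to 0.76 kg.
- pot_bar (a point): Middle and highest point (centre line) of the frame's 6 mm steel bar, 37.5 mm below pot_grip, 145 mm above the underside. The bar runs along the pot's y and falls 20 mm to the straps at y = +-46 mm. Below it, down to the lid's knob (87 mm above the underside), is an open window for the hook, entered along the pot's x from either side.
- pot_center (a point): Point on the pot's axis 102.5 mm above its underside, half-way up the whole. The white ceramic honey pot with lid is 72 mm wide and is clamped between a round steel base plate (98 mm across) and two flat steel side straps.
- pot_base (a point): Centre of the underside of the pot's base plate.
- hook_seat (a point): Lowest point of the hook's bend (centre line of the 8 mm rod), 235 mm above the worktop unloaded; moves with the hook. Axes: x from the hook's open end (towards the robot) to the column, z up. Tip at x = -26 mm, its top 21 mm above this point; behind, the rod rises 12.5 mm and runs to the column, face at x = 118 mm, 325 mm high. A seated bar's centre line is about 8 mm above this point.
- hook (a joint): How far the hook has sunk, m: 0 unloaded (top stop), 0.09 bottom stop. Spring 100 N/m (10 mm per newton), 0.4 N preload, lightly damped: a weight W rests at (W - 0.4 N) / 100 N/m and bobs if let go of short of or beyond that. Moving faster than 0.06 m/s, up or down, is a jerk; more than 15 N on the scale is forcing it.
- scale: The spring scale, fixed to the worktop: steel base plate 200 mm by 90 mm, 12 mm thick, from 30 mm in front of the origin to 170 mm behind, an upright aluminium column, and the hook that slides up and down on the column's front. Origin on the worktop straight below the hook's bend; x from the hook's open end to the column.
- mat_top (a point): Centre of the upper face of a fixed round cork mat, 130 mm across, 6 mm thick (this point is 6 mm above the worktop). The pot is to end within 25 mm of its centre.
- flask: Bystander: brown vacuum flask, 90 mm across, 265 mm tall. Origin under its centre.
- cup1: Bystander: clear glass cup, 54 mm across, 85 mm tall, between the pot's and mat's places. Origin under its centre.
- cup2: Bystander: clear glass cup, 54 mm across, 85 mm tall, farther back. Origin under its centre.
- strainer: Bystander: stainless steel strainer, bowl 80 mm across and 30 mm tall, handle reaching 150 mm along its x. Origin under the bowl.
- sugar: Bystander: glass jar with steel cap, 70 mm across, 100 mm tall. Origin under its centre.
- teabox: Bystander: cardboard tea box 60 x 90 x 120 mm tall. Origin under its centre.
- spoon: Bystander: steel spoon lying flat near the robot. Origin at its middle.
Not all that is in view belongs to the job. There is more than one size of the part that bears pot_grip; the job needs the middle-sized.

How it is judged:
On the way:
1. the pot hangs from the bend of the hook, touched by nothing else, and pot and hook are still for one second (contact force between each of pot, scale and the fingers below 0.05 N and contact force between each of pot, scale and the arm below 0.05 N and value of joint hook above 0.008 m and distance between pot_bar and hook_seat below 0.016 m and contact force between pot and scale above 1.2 N and velocity of joint hook between -0.012 and 0.012 m/s and linear speed of pot below 0.025 m/s and angular speed of pot below 0.25 rad/s and angle between pot_base's own z axis and vertical below 0.15 rad), for 1 s.
At the end, for the whole second after the job is handed in: The pot stands upright (within 3 degrees) and at rest on the cork mat, its base centre within 25 mm of the mat's centre, and the empty hook is back at its top stop (within 3 mm) (horizontal distance between pot_base and mat_top below 0.025 m and z of pot_base in the frame of mat_top between -0.003 and 0.003 m and angle between pot_base's own z axis and vertical below 0.05 rad and linear speed of pot below 0.01 m/s and value of joint hook below 0.003 m); the robot touches nothing.
It fails at once if the hook jerks: it moves faster than 0.06 m/s up or down (velocity of joint hook above 0.06 m/s or velocity of joint hook below -0.06 m/s).
It fails at once if the scale is forced: anything presses on it with more than 15 N (contact force between scale and anything else above 15 N).
It fails at once if the pot is tipped by more than 30 degrees (angle between pot_base's own z axis and vertical above 0.52 rad).
It fails at once if the pot is banged down on the mat (over 60 N) (contact force between pot and mat above 60 N).
It fails at once if a bystander is shifted by more than 30 mm (distance of any of flask, cup1, cup2, strainer, sugar, teabox, spoon from where it was at the start of the episode above 0.03 m).
It also fails if it takes over 72 s, if anything falls off the work surface, if the arm or the gripper's body presses on something with over 40 N, if the wrist force passes 120 N, or if a joint passes its speed limit or range.

ROBOT

A 6-joint arm with a two-finger parallel gripper is mounted at the origin on the work surface. World frame = base frame: x ahead of the robot, y to its left, z up, the work surface at z = 0. Lengths are in m, angles in rad, forces in N, time in s.
With the tool pointing down it reaches from about 0.35 to 0.975 m from the base axis. Payload 4.9 kg.
Tool frame: the origin (TCP) lies between the finger pads; the fingertips stand 22 mm ahead of it and the grasp point (between the pads) lies 3 mm ahead of it; z points along the fingers, y is the line along which they close (so a half turn about z gives the same grasp; the last joint's range is limited). The gripper opens to 85 mm and grips with 20 to 120 N. Pads are 22 mm wide; open, the fingers measure 114 mm over their backs; the gripper's body (76 mm by 85 mm) begins 54 mm behind the grasp point. The pads swing forward as they close: fully open they stand 13 mm farther back than shut.
Start: joints at [0.996, 0.053, 1.613, -0, 1.476, -0.119], TCP at [0.275, 0.561, 0.253] pointing down, gripper open.
Joint ranges: [-3.01, 3.01], [-1.01, 2.22], [0.06, 2.58], [-1.02, 4.17], [0.09, 2.62], [-3.14, 3.14]. Speed limits (rad/s): [2.57, 2.57, 3.14, 3.14, 3.14, 3.14].

INTERFACE

Orientations are given as a unit quaternion [w, x, y, z].
In Python, from plant import state, grab_frame, get_calibration, job_done, recognise, regions_of gives the robot as it stands.
- The arm moves only by the tool apply_moves, never from a script. Its argument "targets" is a list of rows, each an object with "translation": the shift along the tool's x, y, z normalised to -1 to 1, where 1 is 100 mm, a list of three; "twist": the turn about the tool's z normalised to -1 to 1, where 1 is 0.1 rad; "hand": the opening, from 0 (shut) to 1 (fully open). A call has 1 to 8 rows; each row shifts and turns the commanded pose from where the row before left it, along the tool's axes as they then stand; what a row does not reach is not made up. A row lasts 1/10 s, in which the tool goes at most 50 mm and 8.59 degrees, less where a joint would pass 70% of its speed; a pose out of reach is approached as far as the arm can. A call with a number of a shift or a turn outside -1 to 1 is refused whole. A call with a gripper value outside its range is refused whole. The fingers move at their own pace and stop on an object; the grip force is fixed at half the most. Time passes only in rows, so rows that do not move let the fingers close. It gives the time, the measured TCP pose, the force, the opening and the grip force at its end, in the units of the state.
- state(): the state, without advancing time (a new reading comes with each control period).
- grab_frame(name): name is "scene" or "top"; returns the picture (420x560x3 uint8, red, green, blue); there is no depth.
- get_calibration(name): a dict with "camera_matrix" (3x3 intrinsics, pixels), "D" ([k1, k2, p1, p2, k3] as OpenCV has them; the pictures are not rectified), "pose" (4x4, takes a point from camera to world coordinates). Camera axes: x right, y up, looking along -z (the intrinsics and any distortion apply to the point x, -y, -z); pixel columns grow to the right and rows downward; lengths in m; the calibration is good to about 2 mm. A picture is of the moment at which its call begins. get_calibration takes no time and is no camera call.
- job_done(): hands the job in; it is judged then, once.
Trained networks look in the newest picture that a camera, given by its name, has taken for a name from the list of things; names that differ only in an ending like _2 or _b are one class to them, and where a whole thing is asked for, a point or a joint stands for the part that bears it (a point fixed in the world has none). Each returns a list of dicts, best first, with "score" (0 to 1); they miss things now and then, are a little off and sometimes report something else, mostly with a low value. They report only what shows in the picture. A call takes as long as a camera call. They do not tell look-alikes from the thing itself.
- recognise(camera, query): "point" ([x, y, z] in m, in world coordinates, good to about 4 mm: the middle of the surface that is visible of it).
- regions_of(camera, query): "pixels" (420x560 bool, what is visible of it).
The state is a dict: "time": time; "joint_pos": joint angles; "joint_vel": joint speeds; "joint_efforts": joint torques, N m; "tool_pos": TCP position; "tool_rot": TCP orientation; "contact_force": force on the tool from outside, world axes, zero at the start; "ft_torque": the same for the moment, N m; "gripper_width": opening from 0.0 (shut) to 1.0 (fully open); "grasp_force": force on a finger pad.
Only numpy, scipy, OpenCV 4.12 (cv2) and the standard library are available. Lean on these libraries where they do the work, as an engineer would, in place of code of your own. Each camera call takes 0.05 s, during which the arm holds its last target. There are 200 camera calls.

## Working session

There is one attempt and no reset: what is moved stays moved. The work goes in short steps, Python scripts to look and compute and a tool call to move; the robot and the scene stay as the last step left them, time stands still between calls to the robot, and variables do not carry over. Pictures are saved under pics/ and viewed, at most 10 in all, crops included, and the job is handed in when it is done.

Besides the shell and the picture viewer there is one more tool, called as name([rows], argument=value, ...), one row to a line, values as JSON. apply_moves: Moves the arm, as the interface text tells. Its arguments: {"type":"object","properties":{"targets":{"type":"array"}},"required":["targets"]}

```bash
mkdir -p pics; ls; python3 - <<'E'
from plant import *
import cv2,numpy as np
for c in("scene","top"):
    im=grab_frame(c); cv2.imwrite(f"pics/{c}0.png",im[:,:,::-1])
    k=get_calibration(c); print(c,np.round(k["camera_matrix"],1).tolist(),k["D"],np.round(k["pose"],3).tolist())
    for q in("pot_grip","pot_base","pot_center","pot_bar","hook_seat","mat_top","scale","flask","cup1","cup2","sugar","teabox","strainer"):
        try:print(q,[(np.round(r["point"],3).tolist(),round(r["score"],2)) for r in recognise(c,q)][:5])
        except Exception as e:print(q,e)
print(state())
E
```

```text
pics
scene [[420.3, 0.0, 283.3], [0.0, 420.3, 216.5], [0.0, 0.0, 1.0]] [-0.03180662  0.          0.          0.          0.        ] [[-0.562, -0.537, 0.629, 1.153], [0.827, -0.378, 0.416, 0.357], [0.014, 0.754, 0.657, 0.77], [0.0, 0.0, 0.0, 1.0]]
pot_grip [([0.345, 0.081, 0.037], 0.96), ([0.504, 0.018, 0.059], 0.7), ([0.314, 0.23, 0.102], 0.62), ([0.803, -0.121, 0.096], 0.35)]
pot_base [([0.315, 0.23, 0.101], 0.89), ([0.348, 0.078, 0.039], 0.72), ([0.511, 0.019, 0.062], 0.57)]
pot_center [([0.313, 0.239, 0.102], 0.91), ([0.342, 0.085, 0.037], 0.71), ([0.509, 0.018, 0.057], 0.66)]
pot_bar [([0.313, 0.231, 0.104], 0.95), ([0.512, 0.02, 0.057], 0.93), ([0.344, 0.083, 0.042], 0.87)]
hook_seat [([0.616, 0.237, 0.249], 0.69), ([0.667, -0.006, 0.014], 0.43)]
mat_top [([0.471, -0.296, 0.005], 0.74)]
scale [([0.709, 0.228, 0.064], 0.7)]
flask [([0.803, -0.123, 0.099], 0.62), ([0.726, -0.354, 0.15], 0.58)]
cup1 [([0.51, -0.171, 0.061], 0.85), ([0.691, -0.091, 0.062], 0.57)]
cup2 [([0.51, -0.171, 0.061], 0.85), ([0.691, -0.091, 0.062], 0.57)]
sugar [([0.708, -0.239, 0.09], 0.78)]
teabox [([0.8
[... 1384 characters left out ...]
joint_pos': array([ 9.96026723e-01,  5.27275126e-02,  1.61288406e+00,  8.03014540e-06,
        1.47600484e+00, -1.19012637e-01]), 'joint_vel': array([ 0.00131358, -0.00068437, -0.00071334,  0.00072446, -0.00117576,
        0.00173434]), 'joint_efforts': array([ 1.65675424e-04, -3.93667781e+01, -3.70456624e+01, -4.62940363e-05,
        4.72777647e-04,  4.75497018e-05]), 'tool_pos': array([0.27508674, 0.56119195, 0.25329603]), 'tool_rot': array([-7.79778962e-06,  2.25911733e-01,  9.74147776e-01, -9.81324356e-06]), 'contact_force': array([ 0.23486312,  0.56721461, -0.14602944]), 'ft_torque': array([ 0.00246113,  0.03781274, -0.00702194]), 'grasp_force': 0.0, 'gripper_width': 1.0018075360310945}
```

```bash
python3 - <<'E'
import cv2
for c in("scene","top"):
    im=cv2.imread(f"pics/{c}0.png"); cv2.imwrite(f"pics/{c}0b.png",cv2.resize(im,(800,600),interpolation=cv2.INTER_CUBIC))
E
```

```text
(no output)
```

View pics/scene0b.png

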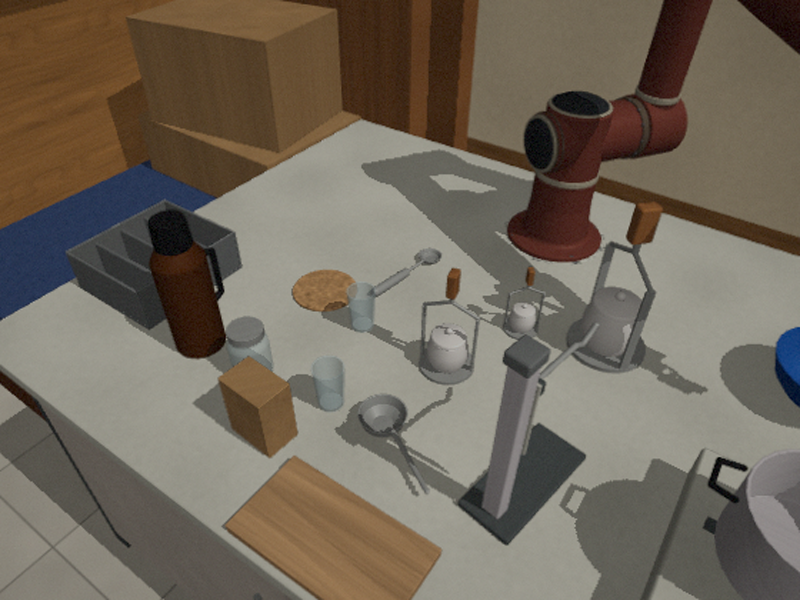

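View pics/top0b.png

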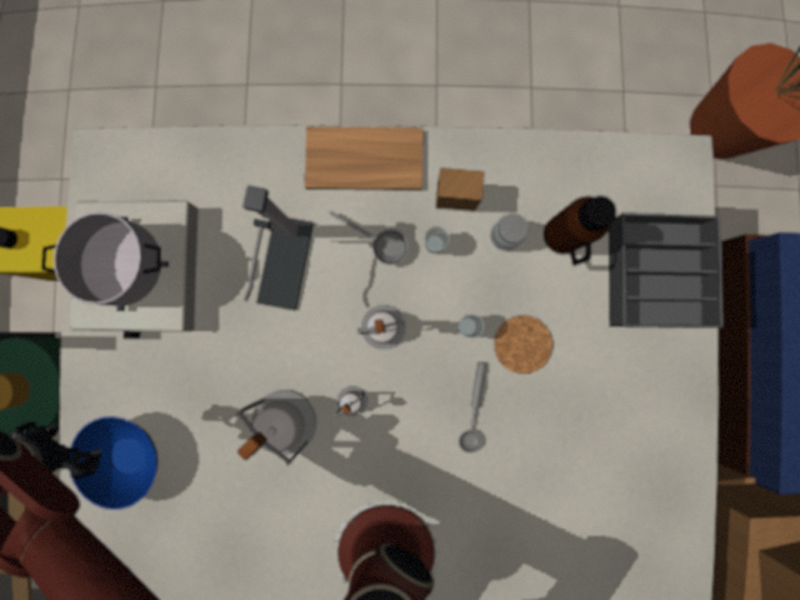

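The scene view shows three pots with wooden grips, in 800x600 pixels: large at about (620,290), small at (522,305) and middle at (449,325), with its grip at (453,283). In the top view they are at (275,425), (350,402) and (382,326). The middle-sized one, next to the strainer and at about (0.495, 0.012), fits the description. The scale is at (520,430), the mat at (325,290), and cup1 stands between pot and mat. I'll confirm with a crop while measuring.

```bash
cat > h.py <<'E'
from plant import *
import cv2,numpy as np
from scipy.optimize import least_squares
F=np.diag([1.,-1,-1])
def proj(c,P):
    k=get_calibration(c);T=np.array(k["pose"]);P=np.atleast_2d(P).astype(float)
    R=F@T[:3,:3].T; t=-R@T[:3,3]
    return cv2.projectPoints(P,cv2.Rodrigues(R)[0],t,np.array(k["camera_matrix"]),np.array(k["D"]))[0].reshape(-1,2)
def ray(c,uv):
    k=get_calibration(c);T=np.array(k["pose"])
    n=cv2.undistortPoints(np.array(uv,float).reshape(-1,1,2),np.array(k["camera_matrix"]),np.array(k["D"])).reshape(-1,2)
    return T[:3,3],(T[:3,:3]@F@np.c_[n,np.ones(len(n))].T).T
def onz(c,uv,z):
    o,d=ray(c,uv); return o+d*((z-o[2])/d[:,2])[:,None]
def tri(a,b):
    (o1,d1),(o2,d2)=ray("scene",a),ray("top",b)
    d1=d1[0];d2=d2[0]; s=np.linalg.lstsq(np.c_[d1,-d2],o2-o1,rcond=None)[0]
    p,q=o1+s[0]*d1,o2+s[1]*d2; return (p+q)/2,np.linalg.norm(p-q)
def orange(im,uv,r=14):
    u,v=map(int,uv);h=cv2.cvtColor(im,cv2.COLOR_RGB2HSV)
    m=((h[...,0]<18)&(h[...,1]>110)&(h[...,2]>50)).astype(np.uint8)
    z=np.zeros_like(m);z[v-r:v+r,u-r:u+r]=1;return m&z
E
python3 - <<'E'
from h import *
S=cv2.imread("pics/scene0.png")[:,:,::-1].copy();T=cv2.imread("pics/top0.png")[:,:,::-1].copy()
def c(m): y,x=np.nonzero(m);return [x.mean(),y.mean()],len(x),(x.min(),x.max(),y.min(),y.max())
a=c(orange(S,(317,198),16));b=c(orange(T,(266,228),14));print(a,b,tri(a[0],b[0]))
# regions
for q,cam in(("mat_top","top"),("mat_top","scene"),("scale","top"),("hook_seat","top"),("hook_seat","scene")):
    for r in regions_of(cam,q)[:2]:
        m=r["pixels"];y,x=np.nonzero(m);rc=cv2.minAreaRect(np.c_[x,y].astype(np.float32))
        bx=cv2.boxPoints(rc);print(q,cam,round(r["score"],2),len(x),x.mean().round(1),y.mean().round(1),bx.round(0).tolist())
        print(np.round(onz(cam,[[x.mean(),y.mean()]],.006),3))
A=cv2.resize(S[165:290,270:400],(400,385),interpolation=cv2.INTER_CUBIC)
B=cv2.resize(T[125:255,160:295],(400,385),interpolation=cv2.INTER_CUBIC)
cv2.imwrite("pics/crop1.png",np.hstack([A,B])[:,:,::-1])
E
```

```text
([np.float64(316.6967741935484), np.float64(197.8774193548387)], 155, (np.int64(312), np.int64(321), np.int64(188), np.int64(209))) ([np.float64(265.13513513513516), np.float64(228.2972972972973)], 37, (np.int64(263), np.int64(268), np.int64(225), np.int64(232))) (array([0.4944084 , 0.01115303, 0.18264352]), np.float64(0.0022441237442372064))
mat_top top 0.89 1291 365.8 240.6 [[339.0, 232.0], [375.0, 214.0], [393.0, 249.0], [357.0, 267.0]]
[[ 0.46  -0.295  0.006]]
mat_top scene 0.92 995 225.6 202.8 [[205.0, 189.0], [248.0, 189.0], [248.0, 217.0], [205.0, 217.0]]
[[ 0.468 -0.296  0.006]]
scale top 0.8 2392 194.4 175.6 [[170.0, 216.0], [170.0, 130.0], [218.0, 130.0], [218.0, 216.0]]
[[0.658 0.246 0.006]]
scale top 0.54 895 321.1 133.0 [[304.0, 147.0], [305.0, 117.0], [338.0, 119.0], [336.0, 148.0]]
[[ 0.799 -0.153  0.006]]
hook_seat top 0.56 239 179.1 177.5 [[171.0, 209.0], [178.0, 153.0], [190.0, 155.0], [182.0, 210.0]]
[[0.652 0.294 0.006]]
hook_seat scene 0.52 291 395.2 249.2 [[372.0, 269.0], [412.0, 221.0], [420.0, 228.0], [380.0, 275.0]]
[[0.362 0.179 0.006]]
```

View pics/crop1.png

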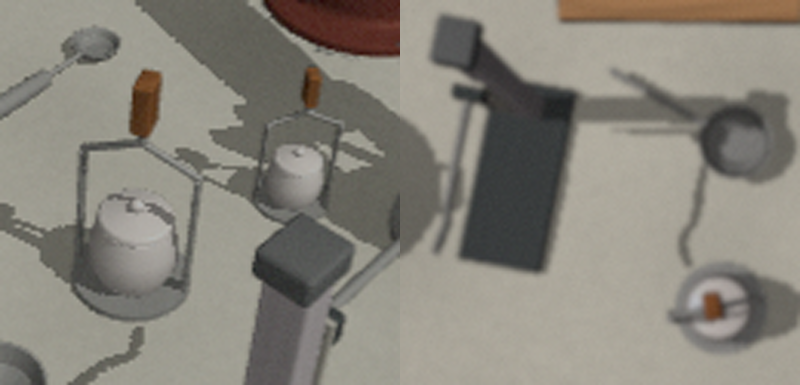

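The crop confirms the middle pot: left-hand crop, orange grip at (146,103), larger than the small pot's grip at (312,88). Its triangulated grip height of 0.183 m also matches. The right-hand crop shows the bar from (677,317) to (760,297), the scale's front edge from (460,255) to (545,270) and the hook tip near (440,248). Next I'll fit the yaws.

```bash
python3 - <<'E'
from h import *
B=lambda x,y:[160+(x-400)/2.963,125+y/2.962]
A=lambda x,y:[270+x/3.077,165+y/3.08]
e=onz("top",[B(677,317),B(760,297)],.125);print("bar top",e.round(3),np.degrees(np.arctan2(*(e[1]-e[0])[[1,0]])))
e=onz("scene",[A(85,148),A(200,180)],.125);print("bar scene",e.round(3),np.degrees(np.arctan2(*(e[1]-e[0])[[1,0]])))
e=onz("top",[B(460,255),B(545,270),B(577,93)],.012);print("plate",e.round(3))
d=e[2]-e[1];print("yaw",np.degrees(np.arctan2(d[1],d[0])),np.linalg.norm(d))
d=e[1]-e[0];print("yaw+90",np.degrees(np.arctan2(d[1],d[0])),np.linalg.norm(d), (e[0]+e[1])/2)
h=onz("top",[B(440,248),B(465,93)],.25);print("hook top",h.round(3));d=h[1]-h[0];print(np.degrees(np.arctan2(d[1],d[0])))
# plate fit from segmentation colour
T=cv2.imread("pics/top0.png")[:,:,::-1];S=cv2.imread("pics/scene0.png")[:,:,::-1].copy()
for q in ("scene",):
  pass
A2=cv2.resize(S[210:390,310:440],(433,600),interpolation=cv2.INTER_CUBIC);cv2.imwrite("pics/crop2.png",A2[:,:,::-1])
E
```

```text
bar top [[ 0.483  0.047  0.125]
 [ 0.503 -0.031  0.125]] -75.7997037685362
bar scene [[ 0.506 -0.031  0.125]
 [ 0.487  0.059  0.125]] 101.69454989593213
plate [[0.545 0.286 0.012]
 [0.531 0.196 0.012]
 [0.719 0.166 0.012]]
yaw -8.982760723397757 0.19045420796038218
yaw+90 -99.24190612664754 0.09189464690066584 [0.53811204 0.24087486 0.012     ]
hook top [[0.54  0.242 0.25 ]
 [0.674 0.225 0.25 ]]
-7.598888412016267
```

View pics/crop2.png

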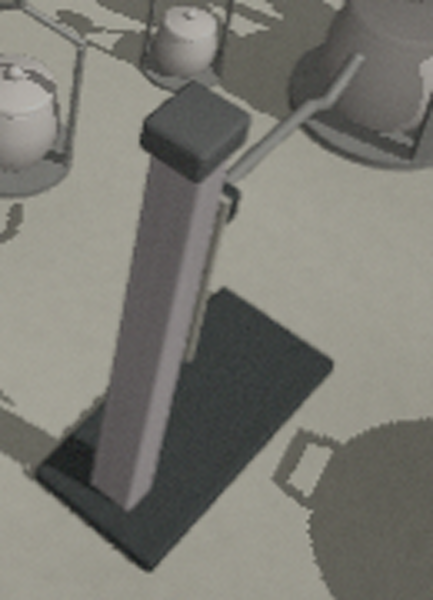

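apply_moves([
  {"translation": [-0.31, -0.28, -0.18], "twist": 0, "hand": 1},
  {"translation": [-0.31, -0.28, -0.18], "twist": 0, "hand": 1},
  {"translation": [-0.31, -0.28, -0.18], "twist": 0, "hand": 1},
  {"translation": [-0.31, -0.28, -0.18], "twist": 0, "hand": 1},
  {"translation": [-0.31, -0.28, 0], "twist": 0, "hand": 1},
  {"translation": [-0.31, -0.28, 0], "twist": 0, "hand": 1},
  {"translation": [-0.31, -0.28, 0], "twist": 0, "hand": 1},
  {"translation": [-0.31, -0.28, 0], "twist": 0, "hand": 1},
])

```text
time: 2.45
tool_pos: [0.3994, 0.2493, 0.3256]
tool_rot: [0.0, 0.226, 0.974, 0.0]
contact_force: [0.9, -0.4, 0.3]
gripper_width: 1.003
grasp_force: 0.0
```

apply_moves([
  {"translation": [-0.31, -0.28, 0], "twist": 0, "hand": 1},
  {"translation": [-0.31, -0.28, 0], "twist": 0, "hand": 1},
  {"translation": [-0.31, -0.28, 0], "twist": 0, "hand": 1},
  {"translation": [-0.31, -0.28, 0], "twist": 0, "hand": 1},
  {"translation": [-0.31, -0.28, 0], "twist": 0, "hand": 1},
  {"translation": [-0.31, -0.28, 0], "twist": 0, "hand": 1},
  {"translation": [0, 0, 0], "twist": -0.9, "hand": 1},
  {"translation": [0, 0, 0], "twist": -0.9, "hand": 1},
])

```text
time: 3.25
tool_pos: [0.4925, 0.0167, 0.3252]
tool_rot: [-0.0, 0.137, 0.991, 0.0]
contact_force: [-0.4, 0.1, 0.4]
gripper_width: 0.995
grasp_force: 0.0
```

apply_moves([
  {"translation": [0, 0, 0], "twist": -0.9, "hand": 1},
  {"translation": [0, 0, 0], "twist": -0.9, "hand": 1},
  {"translation": [0, 0, 0], "twist": -0.9, "hand": 1},
  {"translation": [0, 0, 0], "twist": -0.9, "hand": 1},
  {"translation": [0, 0, 0], "twist": -0.9, "hand": 1},
  {"translation": [0, 0, 0], "twist": -0.44, "hand": 1},
  {"translation": [0, 0, 0], "twist": 0, "hand": 1},
  {"translation": [0, 0, 0], "twist": 0, "hand": 1},
])

```text
time: 4.05
tool_pos: [0.4922, 0.0181, 0.3254]
tool_rot: [0.0, -0.108, 0.994, -0.0]
contact_force: [-0.6, -0.2, -0.5]
gripper_width: 1.002
grasp_force: 0.0
```

```bash
cat >> h.py <<'E'
from scipy.spatial.transform import Rotation as Ro
def tool():
    s=state();R=Ro.from_quat(np.roll(s["tool_rot"],-1)).as_matrix()
    return s["tool_pos"],R,np.degrees(np.arctan2(R[1,1],R[0,1]))
def delta(tx,ty,tz=None):
    p,R,a=tool(); return (R.T@(np.array([tx,ty,p[2] if tz is None else tz])-p)*10).round(3)
E
python3 - <<'E'
from h import *
print(tool(),delta(.494,.011,.188),state()["time"],state()["contact_force"],state()["joint_pos"].round(2))
S=grab_frame("scene");T=grab_frame("top")
A=cv2.resize(S[145:275,255:385],(400,400),interpolation=cv2.INTER_CUBIC)
B=cv2.resize(T[165:295,200:330],(400,400),interpolation=cv2.INTER_CUBIC)
cv2.imwrite("pics/crop3.png",np.hstack([A,B])[:,:,::-1])
E
```

```text
(array([0.4922234 , 0.01813937, 0.3253734 ]), array([[-9.76495978e-01, -2.15535589e-01,  1.21883236e-04],
       [-2.15535598e-01,  9.76495982e-01, -5.92368753e-05],
       [-1.06250836e-04, -8.41147467e-05, -9.99999991e-01]]), np.float64(102.44695108115748)) [-0.002 -0.073  1.374] 4.05 [-0.57279457 -0.16217529 -0.45533875] [-0.11 -0.3   1.82 -0.    1.63 -1.9 ]
```

View pics/crop3.png

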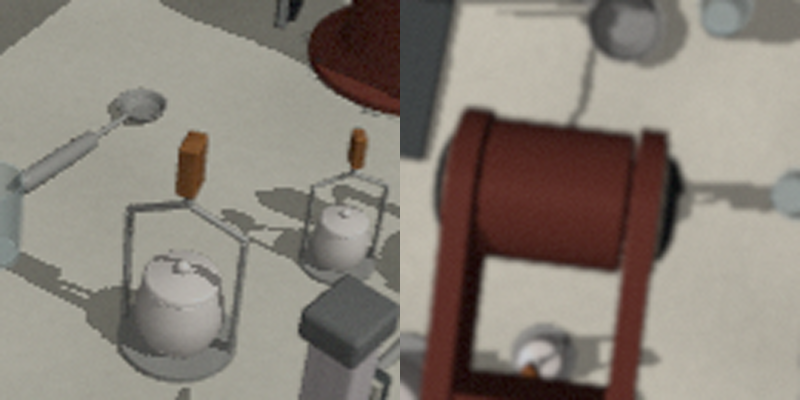

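The scene crop shows the pot undisturbed, with its grip at (192,165). The top view is blocked by the arm. I'll take a force baseline and then descend.

apply_moves([
  {"translation": [0, -0.07, 0.2], "twist": 0, "hand": 1},
  {"translation": [0, 0, 0.2], "twist": 0, "hand": 1},
  {"translation": [0, 0, 0.2], "twist": 0, "hand": 1},
  {"translation": [0, 0, 0.2], "twist": 0, "hand": 1},
  {"translation": [0, 0, 0.2], "twist": 0, "hand": 1},
  {"translation": [0, 0, 0.2], "twist": 0, "hand": 1},
  {"translation": [0, 0, 0.17], "twist": 0, "hand": 1},
  {"translation": [0, 0, 0], "twist": 0, "hand": 1},
])

```text
time: 4.95
tool_pos: [0.492, 0.0115, 0.1853]
tool_rot: [-0.003, -0.109, 0.994, 0.001]
contact_force: [0.7, 0.3, -0.2]
gripper_width: 1.006
grasp_force: 0.0
```

```bash
cat >> h.py <<'E'
def forces(n,cam="scene"):
    L=[]
    for i in range(n): im=grab_frame(cam);s=state();L.append(np.r_[s["contact_force"],s["tool_pos"]])
    L=np.array(L);print("F",L.mean(0).round(4),"sd",L.std(0).round(3),"t",s["time"]);return im,L
E
python3 - <<'E'
from h import *
im,_=forces(16);print(tool()[0])
cv2.imwrite("pics/crop4.png",cv2.resize(im[110:290,220:420],(667,600),interpolation=cv2.INTER_CUBIC)[:,:,::-1])
E
```

```text
F [ 0.1163 -0.0829  0.2175  0.494   0.0113  0.1889] sd [0.611 0.552 0.402 0.    0.    0.001] t 5.75
[0.4937498  0.01132304 0.18828054]
```

View pics/crop4.png

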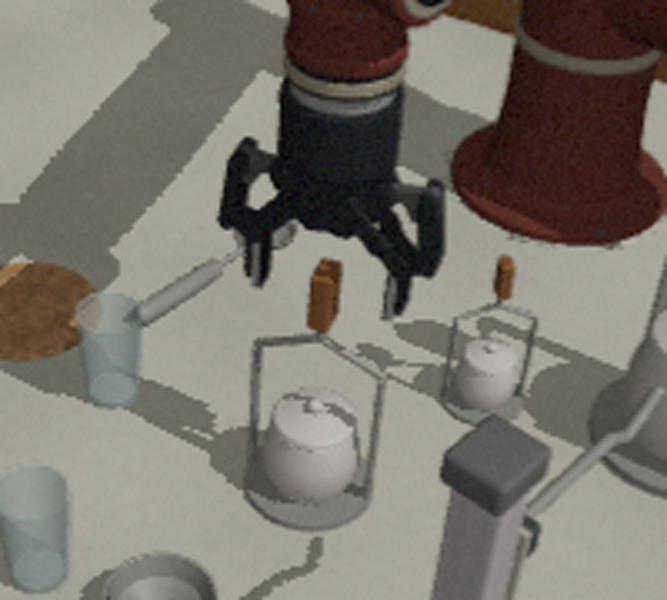

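The fingers at (258,255) and (398,290) straddle the grip at (323,295), so I'll close.

apply_moves([
  {"translation": [0, 0, 0], "twist": 0, "hand": 0},
  {"translation": [0, 0, 0], "twist": 0, "hand": 0},
  {"translation": [0, 0, 0], "twist": 0, "hand": 0},
  {"translation": [0, 0, 0], "twist": 0, "hand": 0},
  {"translation": [0, 0, 0], "twist": 0, "hand": 0},
  {"translation": [0, 0, 0], "twist": 0, "hand": 0},
  {"translation": [0, 0, 0], "twist": 0, "hand": 0},
  {"translation": [0, 0, 0], "twist": 0, "hand": 0},
])

```text
time: 6.55
tool_pos: [0.4939, 0.0114, 0.1885]
tool_rot: [0.0, -0.109, 0.994, 0.0]
contact_force: [1.2, 1.1, 0.7]
gripper_width: 0.176
grasp_force: 59.0
```

apply_moves([
  {"translation": [0, 0, 0], "twist": 0, "hand": 0},
  {"translation": [0, 0, -0.05], "twist": 0, "hand": 0},
  {"translation": [0, 0, -0.15], "twist": 0, "hand": 0},
  {"translation": [0, 0, -0.2], "twist": 0, "hand": 0},
  {"translation": [0, 0, -0.2], "twist": 0, "hand": 0},
  {"translation": [0, 0, -0.2], "twist": 0, "hand": 0},
  {"translation": [0, 0, -0.2], "twist": 0, "hand": 0},
  {"translation": [0, 0, -0.2], "twist": 0, "hand": 0},
])

```text
time: 7.35
tool_pos: [0.4934, 0.0113, 0.3097]
tool_rot: [-0.0, -0.109, 0.994, -0.0]
contact_force: [0.1, -0.5, -3.6]
gripper_width: 0.179
grasp_force: 58.6
```

```bash
python3 - <<'E'
from h import *
im,L=forces(16);s=state();print(s["gripper_width"],s["grasp_force"],tool()[0::2])
m=orange(im,proj("scene",tool()[0])[0],30);y,x=np.nonzero(m);print(len(x))
# hook/plate consistency: project model corners, scene
o=np.array([.568,.236]);a=np.radians(-9)
W=lambda x,y,z:[o[0]+x*np.cos(a)-y*np.sin(a),o[1]+x*np.sin(a)+y*np.cos(a),z]
P=[W(-.03,.045,.012),W(-.03,-.045,.012),W(.17,.045,.012),W(.17,-.045,.012),W(-.026,0,.256),W(0,0,.235),W(.118,0,.2475)]
print(proj("scene",P).round(1).tolist());print(proj("top",P).round(1).tolist())
c2=lambda x,y:[310+x/3.33,210+y/3.33]
print([np.round(c2(*q),1).tolist() for q in((333,365),(225,288),(150,570),(38,472),(360,58))])
E
```

```text
F [ 0.0749 -0.1205 -3.5925  0.4937  0.0113  0.3083] sd [0.643 0.439 0.817 0.001 0.    0.002] t 8.15
0.17781680088105442 58.745357394218445 (array([0.49375168, 0.01133885, 0.30823149]), np.float64(102.50161519489943))
168
[[408.2, 316.7], [373.6, 294.0], [353.7, 379.8], [317.5, 350.9], [413.6, 224.8], [403.9, 240.1], [368.2, 270.4]]
[[180.6, 211.1], [208.7, 216.0], [192.2, 148.7], [220.1, 153.3], [173.8, 207.7], [177.8, 198.2], [185.0, 152.6]]
[[410.0, 319.6], [377.6, 296.5], [355.0, 381.2], [321.4, 351.7], [418.1, 227.4]]
```

```bash
python3 - <<'E'
from h import *
B=lambda x,y:[160+(x-400)/2.963,125+y/2.962]
c2=lambda x,y:[310+x/3.33,210+y/3.33]
def W(o,a,x,y,z): return [o[0]+x*np.cos(a)-y*np.sin(a),o[1]+x*np.sin(a)+y*np.cos(a),z]
M=[(-.03,.045,.012),(-.03,-.045,.012),(.17,.045,.012),(.17,-.045,.012),(-.026,0,.256)]
S=[c2(*q) for q in((333,365),(225,288),(150,570),(38,472),(360,58))]
T=[B(460,255),B(545,270),B(440,248)];ti=[0,1,4]
def f(p):
    P=np.array([W(p[:2],p[2],*m) for m in M])
    return np.r_[(proj("scene",P)-S).ravel()*ws,((proj("top",P[ti])-T).ravel())*wt]
for ws,wt in((1,1),(1,0),(0,1)):
    r=least_squares(f,[.568,.236,-.15]);print(ws,wt,r.x[:2].round(4),np.degrees(r.x[2]).round(2),r.fun.round(1))
print("tip",tri(S[4],T[2]))
# camera bias check with earlier grip: pixel vs known gripped position
g=np.array([.4938,.0113,.1825]);print(proj("scene",g),"meas 316.7 197.9",proj("top",[.4938,.0113,.2]),"meas 265.1 228.3")
E
```

```text
1 1 [0.5681 0.242 ] -9.49 [ 0.8 -1.4 -1.3 -1.3  0.7  0.  -1.8  0.1 -1.3 -1.3 -1.6 -0.2 -2.3 -0.1
 -2.1 -1.1]
1 0 [0.5691 0.2444] -10.28 [ 1.7 -0.3 -0.2 -0.6  0.4  0.5 -1.7  0.2 -0.1 -0.4 -0.  -0.  -0.  -0.
 -0.  -0. ]
0 1 [0.5667 0.2363] -9.22 [-0.  -0.  -0.  -0.  -0.  -0.  -0.  -0.  -0.  -0.   0.2  0.4 -0.4  0.3
  0.1 -0.5]
tip (array([0.53896508, 0.24554778, 0.24973329]), np.float64(0.0063308692157962206))
[[317.38760618 197.83084949]] meas 316.7 197.9 [[265.15146283 228.27245489]] meas 265.1 228.3
```

apply_moves([
  {"translation": [-0.03, 0.14, -0.02], "twist": 0, "hand": 0},
  {"translation": [-0.06, 0.28, -0.02], "twist": 0, "hand": 0},
  {"translation": [-0.085, 0.38, -0.02], "twist": 0, "hand": 0},
  {"translation": [-0.085, 0.38, -0.02], "twist": 0, "hand": 0},
  {"translation": [-0.085, 0.38, -0.02], "twist": 0, "hand": 0},
  {"translation": [-0.085, 0.38, 0], "twist": 0, "hand": 0},
  {"translation": [-0.06, 0.28, 0], "twist": 0, "hand": 0},
  {"translation": [-0.03, 0.14, 0], "twist": 0, "hand": 0},
])

```text
time: 8.95
tool_pos: [0.4927, 0.256, 0.3184]
tool_rot: [-0.0, -0.11, 0.994, 0.0]
contact_force: [0.1, -0.3, -3.3]
gripper_width: 0.181
grasp_force: 59.3
```

apply_moves([
  {"translation": [0, 0, 0], "twist": 0.4, "hand": 0},
  {"translation": [0, 0, 0], "twist": 0.7, "hand": 0},
  {"translation": [0, 0, 0], "twist": 0.8, "hand": 0},
  {"translation": [0, 0, 0], "twist": 0.8, "hand": 0},
  {"translation": [0, 0, 0], "twist": 0.7, "hand": 0},
  {"translation": [0, 0, 0], "twist": 0.42, "hand": 0},
  {"translation": [0, 0, 0], "twist": 0, "hand": 0},
  {"translation": [0, 0, 0], "twist": 0, "hand": 0},
])

```text
time: 9.75
tool_pos: [0.4934, 0.2529, 0.3184]
tool_rot: [0.0, 0.081, 0.997, -0.0]
contact_force: [-0.0, 0.4, -3.9]
gripper_width: 0.176
grasp_force: 59.3
```

```bash
python3 - <<'E'
from h import *
im,L=forces(4);print(tool()[0::2],delta(.568,.241),state()["joint_pos"].round(2))
print("bar",proj("scene",tool()[0]-[0,0,.0435])-[320,150])
cv2.imwrite("pics/crop5.png",cv2.resize(im[150:330,320:500],(600,600),interpolation=cv2.INTER_CUBIC)[:,:,::-1])
E
```

```text
F [-0.2536 -0.0893 -4.3836  0.4934  0.2529  0.3183] sd [0.7   0.428 0.467 0.    0.    0.   ] t 9.95
(array([0.49342244, 0.25296519, 0.3183176 ]), np.float64(80.62765594815899)) [-0.755  0.003 -0.   ] [ 0.34 -0.15  1.7   0.    1.59 -1.07]
bar [[111.82875303  55.6297907 ]]
```

View pics/crop5.png

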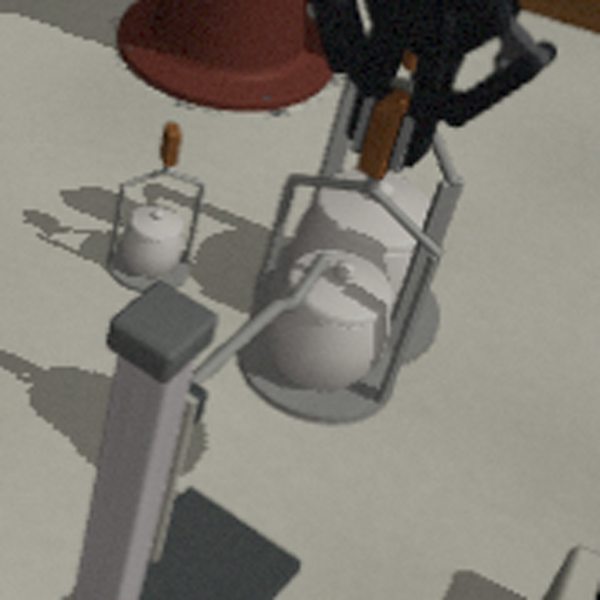

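In the crop the bar's middle at (372,185) is exactly where it projects (373,185), so the scene camera is accurate here. The hook tip is at (327,255), below and ahead of the bar. I'll advance over the seat.

apply_moves([
  {"translation": [-0.05, 0.024, 0], "twist": 0, "hand": 0},
  {"translation": [-0.1, 0, 0], "twist": 0, "hand": 0},
  {"translation": [-0.13, 0, 0], "twist": 0, "hand": 0},
  {"translation": [-0.13, 0, 0], "twist": 0, "hand": 0},
  {"translation": [-0.13, 0, 0], "twist": 0, "hand": 0},
  {"translation": [-0.12, 0, 0], "twist": 0, "hand": 0},
  {"translation": [-0.07, 0, 0], "twist": 0, "hand": 0},
  {"translation": [-0.03, 0, 0], "twist": 0, "hand": 0},
])

```text
time: 10.75
tool_pos: [0.5697, 0.2427, 0.318]
tool_rot: [-0.0, 0.082, 0.997, -0.0]
contact_force: [-0.6, -0.5, -4.4]
gripper_width: 0.178
grasp_force: 59.2
```

```bash
python3 - <<'E'
from h import *
grab_frame("top");im,L=forces(12);p=tool()[0];print(p)
T=grab_frame("top")
cv2.imwrite("pics/crop6.png",np.hstack([cv2.resize(im[170:290,340:460],(500,500),interpolation=cv2.INTER_CUBIC),cv2.resize(T[150:250,140:200],(300,500),interpolation=cv2.INTER_CUBIC)])[:,:,::-1])
b=p-[0,0,.0435];s=b.copy();s[2]=.235
q=lambda P:((proj("scene",P)-[340,170])*4.167).round(0).tolist()
print("bar",q(b),"seat below",q(s),[ (dx,q([s+[dx*.987,-dx*.17,.0]])) for dx in(-.026,.026)], "tip",q([s+np.array([-.0257,.0044,.021])]))
E
```

```text
F [-0.1184  0.0438 -3.6268  0.5686  0.2431  0.3184] sd [0.395 0.457 0.528 0.    0.    0.   ] t 11.4
[0.56870362 0.24301751 0.31835606]
bar [[300.0, 232.0]] seat below [[281.0, 299.0]] [(-0.026, [[311.0, 270.0]]), (0.026, [[249.0, 330.0]])] tip [[322.0, 236.0]]
```

View pics/crop6.png

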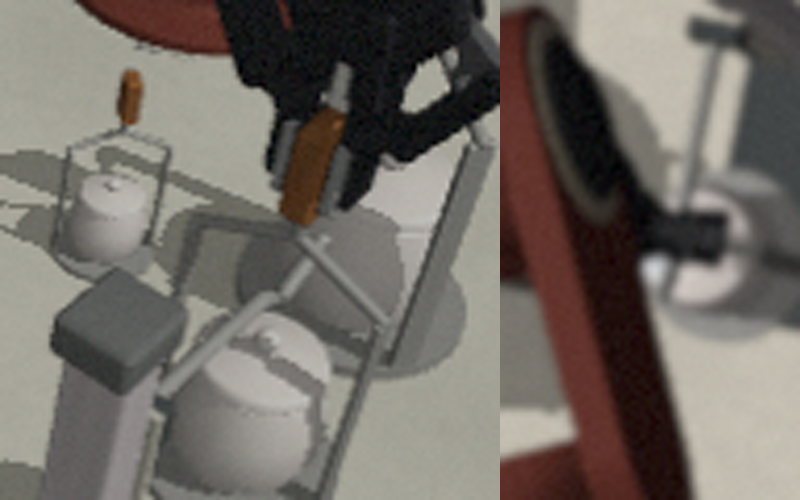

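The crop shows the hook tip at (325,238) against a predicted (322,236), and the bend at (285,297) against (281,299). That puts the bar over the seat to within about 2 mm. I'll lower it slowly.

apply_moves([
  {"translation": [0, 0, 0.03], "twist": 0, "hand": 0},
  {"translation": [0, 0, 0.03], "twist": 0, "hand": 0},
  {"translation": [0, 0, 0.03], "twist": 0, "hand": 0},
  {"translation": [0, 0, 0.03], "twist": 0, "hand": 0},
  {"translation": [0, 0, 0.03], "twist": 0, "hand": 0},
  {"translation": [0, 0, 0.03], "twist": 0, "hand": 0},
  {"translation": [0, 0, 0.03], "twist": 0, "hand": 0},
  {"translation": [0, 0, 0.02], "twist": 0, "hand": 0},
])

```text
time: 12.25
tool_pos: [0.5687, 0.2429, 0.2949]
tool_rot: [-0.0, 0.082, 0.997, -0.0]
contact_force: [-0.2, -0.6, -3.7]
gripper_width: 0.18
grasp_force: 59.3
```

apply_moves([
  {"translation": [0, 0, 0.015], "twist": 0, "hand": 0},
  {"translation": [0, 0, 0.015], "twist": 0, "hand": 0},
  {"translation": [0, 0, 0.015], "twist": 0, "hand": 0},
  {"translation": [0, 0, 0.015], "twist": 0, "hand": 0},
  {"translation": [0, 0, 0.015], "twist": 0, "hand": 0},
  {"translation": [0, 0, 0.015], "twist": 0, "hand": 0},
  {"translation": [0, 0, 0.015], "twist": 0, "hand": 0},
  {"translation": [0, 0, 0.015], "twist": 0, "hand": 0},
])

```text
time: 13.05
tool_pos: [0.5689, 0.243, 0.2834]
tool_rot: [0.0, 0.082, 0.997, 0.0]
contact_force: [-0.5, -0.6, -3.5]
gripper_width: 0.18
grasp_force: 59.3
```

apply_moves([
  {"translation": [0, 0, 0.015], "twist": 0, "hand": 0},
  {"translation": [0, 0, 0.015], "twist": 0, "hand": 0},
  {"translation": [0, 0, 0.015], "twist": 0, "hand": 0},
  {"translation": [0, 0, 0.015], "twist": 0, "hand": 0},
  {"translation": [0, 0, 0.015], "twist": 0, "hand": 0},
  {"translation": [0, 0, 0.015], "twist": 0, "hand": 0},
  {"translation": [0, 0, 0.015], "twist": 0, "hand": 0},
  {"translation": [0, 0, 0.015], "twist": 0, "hand": 0},
])

```text
time: 13.85
tool_pos: [0.5689, 0.243, 0.2713]
tool_rot: [0.0, 0.082, 0.997, 0.0]
contact_force: [-0.4, -0.5, -1.2]
gripper_width: 0.178
grasp_force: 59.6
```

```bash
python3 - <<'E'
from h import *
im,L=forces(14)
cv2.imwrite("pics/crop7.png",cv2.resize(im[170:300,330:460],(600,600),interpolation=cv2.INTER_CUBIC)[:,:,::-1])
E
```

```text
F [-1.0387 -0.5018 -1.2733  0.5687  0.2429  0.2713] sd [0.449 0.546 0.585 0.    0.    0.   ] t 14.55
```

View pics/crop7.png

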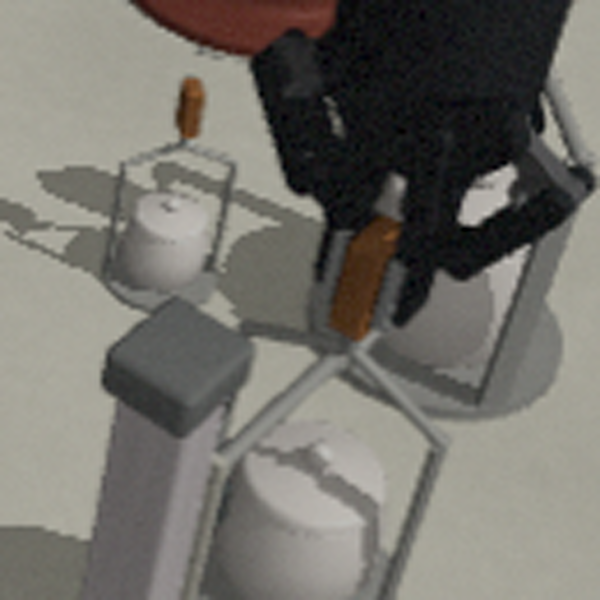

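The crop shows the bar seated at about (352,350). A steady -1 N sideways force says it is riding a little on the rear slope of the bend. I'll shift 4 mm toward the tip and keep lowering.

apply_moves([
  {"translation": [0.01, 0, 0], "twist": 0, "hand": 0},
  {"translation": [0.01, 0, 0], "twist": 0, "hand": 0},
  {"translation": [0.01, 0, 0], "twist": 0, "hand": 0},
  {"translation": [0.01, 0, 0], "twist": 0, "hand": 0},
  {"translation": [0, 0, 0.015], "twist": 0, "hand": 0},
  {"translation": [0, 0, 0.015], "twist": 0, "hand": 0},
  {"translation": [0, 0, 0.015], "twist": 0, "hand": 0},
  {"translation": [0, 0, 0.015], "twist": 0, "hand": 0},
])

```text
time: 15.35
tool_pos: [0.5647, 0.2437, 0.2651]
tool_rot: [-0.0, 0.082, 0.997, 0.0]
contact_force: [-2.2, -1.0, -1.1]
gripper_width: 0.184
grasp_force: 59.6
```

```bash
python3 - <<'E'
from h import *
im,L=forces(20)
E
```

```text
F [-2.2521 -0.2756 -1.1155  0.5648  0.2436  0.2652] sd [0.479 0.433 0.532 0.    0.    0.   ] t 16.35
```

apply_moves([
  {"translation": [0.01, 0, 0], "twist": 0, "hand": 0},
  {"translation": [0.01, 0, 0], "twist": 0, "hand": 0},
  {"translation": [0.005, 0, 0], "twist": 0, "hand": 0},
  {"translation": [0, 0, 0], "twist": 0, "hand": 0},
])

```text
time: 16.75
tool_pos: [0.5634, 0.2437, 0.266]
tool_rot: [0.002, 0.082, 0.997, 0.0]
contact_force: [3.3, -2.3, -1.2]
gripper_width: 0.18
grasp_force: 59.7
```

```bash
python3 - <<'E'
from h import *
im,L=forces(12);print(state()["ft_torque"])
E
```

```text
F [ 4.2047 -2.1265 -1.0167  0.5629  0.2438  0.2656] sd [0.414 0.401 0.434 0.    0.    0.   ] t 17.35
[-0.56383313 -0.88799771  0.00172681]
```

apply_moves([
  {"translation": [-0.004, 0, 0], "twist": 0, "hand": 0},
  {"translation": [-0.004, 0, 0], "twist": 0, "hand": 0},
  {"translation": [0, 0, 0], "twist": 0, "hand": 0},
])

```text
time: 17.65
tool_pos: [0.5628, 0.2438, 0.265]
tool_rot: [-0.001, 0.082, 0.997, -0.0]
contact_force: [3.1, -2.1, -1.8]
gripper_width: 0.18
grasp_force: 59.8
```

```bash
python3 - <<'E'
from h import *
im,L=forces(12)
E
```

```text
F [ 1.3037 -2.5002 -0.8437  0.5629  0.2438  0.2651] sd [0.539 0.586 0.539 0.    0.    0.   ] t 18.25
```

apply_moves([
  {"translation": [-0.003, -0.003, 0], "twist": 0, "hand": 0},
  {"translation": [0, -0.003, 0], "twist": 0, "hand": 0},
  {"translation": [0, 0, 0.01], "twist": 0, "hand": 0},
  {"translation": [0, 0, 0.01], "twist": 0, "hand": 0},
  {"translation": [0, 0, 0], "twist": 0, "hand": 0},
  {"translation": [0, 0, 0], "twist": 0, "hand": 0},
])

```text
time: 18.85
tool_pos: [0.5633, 0.2435, 0.2632]
tool_rot: [-0.0, 0.082, 0.997, 0.0]
contact_force: [-0.3, -0.5, -1.4]
gripper_width: 0.179
grasp_force: 59.5
```

```bash
python3 - <<'E'
from h import *
im,L=forces(12);print(tool())
E
```

```text
F [ 0.021  -0.24   -0.8178  0.5634  0.2433  0.2634] sd [0.401 0.539 0.434 0.    0.    0.   ] t 19.45
(array([0.56344983, 0.24329703, 0.26339786]), array([[-9.86618036e-01,  1.63048448e-01,  2.33690180e-04],
       [ 1.63048487e-01,  9.86618044e-01,  1.59228061e-04],
       [-2.04601060e-04,  1.95200107e-04, -9.99999960e-01]]), np.float64(80.61611623152004))
```

apply_moves([
  {"translation": [0, 0, 0.012], "twist": 0, "hand": 0},
  {"translation": [0, 0, 0.012], "twist": 0, "hand": 0},
  {"translation": [0, 0, 0.012], "twist": 0, "hand": 0},
  {"translation": [0, 0, 0.012], "twist": 0, "hand": 0},
  {"translation": [0, 0, 0.012], "twist": 0, "hand": 0},
  {"translation": [0, 0, 0.01], "twist": 0, "hand": 0},
  {"translation": [0, 0, 0.01], "twist": 0, "hand": 0},
  {"translation": [0, 0, 0], "twist": 0, "hand": 0},
])

```text
time: 20.25
tool_pos: [0.5635, 0.2433, 0.2552]
tool_rot: [0.0, 0.082, 0.997, 0.0]
contact_force: [1.0, 0.0, -0.5]
gripper_width: 0.183
grasp_force: 59.6
```

```bash
python3 - <<'E'
from h import *
im,L=forces(30)
E
```

```text
F [ 1.2642 -0.1945  0.04    0.5634  0.2433  0.2554] sd [0.423 0.508 0.517 0.    0.    0.   ] t 21.75
```

apply_moves([
  {"translation": [-0.003, 0, 0.005], "twist": 0, "hand": 0},
  {"translation": [0, 0, 0.005], "twist": 0, "hand": 0},
  {"translation": [0, 0, 0], "twist": 0, "hand": 0},
])

```text
time: 22.05
tool_pos: [0.5635, 0.2432, 0.2541]
tool_rot: [-0.0, 0.082, 0.997, -0.0]
contact_force: [0.4, -0.4, -0.4]
gripper_width: 0.179
grasp_force: 59.8
```

apply_moves([
  {"translation": [0, 0, 0], "twist": 0, "hand": 0.3},
  {"translation": [0, 0, 0], "twist": 0, "hand": 0.45},
  {"translation": [0, 0, 0], "twist": 0, "hand": 0.6},
  {"translation": [0, 0, 0], "twist": 0, "hand": 0.6},
  {"translation": [0, 0, 0], "twist": 0, "hand": 0.6},
  {"translation": [0, 0, 0], "twist": 0, "hand": 0.6},
  {"translation": [0, 0, 0], "twist": 0, "hand": 0.6},
  {"translation": [0, 0, 0], "twist": 0, "hand": 0.6},
])

```text
time: 22.85
tool_pos: [0.5637, 0.2432, 0.2543]
tool_rot: [0.0, 0.082, 0.997, -0.0]
contact_force: [0.4, 0.1, 0.5]
gripper_width: 0.602
grasp_force: 0.0
```

apply_moves([
  {"translation": [0, 0, 0], "twist": 0, "hand": 0.6},
  {"translation": [0, 0, 0], "twist": 0, "hand": 0.6},
  {"translation": [0, 0, 0], "twist": 0, "hand": 0.6},
  {"translation": [0, 0, 0], "twist": 0, "hand": 0.6},
  {"translation": [0, 0, 0], "twist": 0, "hand": 0.6},
  {"translation": [0, 0, 0], "twist": 0, "hand": 0.6},
  {"translation": [0, 0, 0], "twist": 0, "hand": 0.6},
  {"translation": [0, 0, 0], "twist": 0, "hand": 0.6},
])

```text
time: 23.65
tool_pos: [0.5637, 0.2432, 0.2543]
tool_rot: [-0.0, 0.082, 0.997, -0.0]
contact_force: [0.2, -0.2, -0.2]
gripper_width: 0.597
grasp_force: 0.0
```

```bash
python3 - <<'E'
from h import *
im=grab_frame("scene");cv2.imwrite("pics/hang0.png",im[:,:,::-1])
p=tool()[0];g=proj("scene",p-[0,0,.006])[0];m=orange(im,g,16);y,x=np.nonzero(m);print(g,len(x),x.mean(),y.mean())
E
```

```text
[410.00088893 235.04879013] 262 408.7175572519084 235.41603053435114
```

apply_moves([
  {"translation": [0, 0, 0], "twist": 0, "hand": 0.6},
  {"translation": [0, 0, 0], "twist": 0, "hand": 0.6},
  {"translation": [0, 0, 0], "twist": 0, "hand": 0.6},
  {"translation": [0, 0, 0], "twist": 0, "hand": 0.6},
  {"translation": [0, 0, 0], "twist": 0, "hand": 0.6},
  {"translation": [0, 0, 0], "twist": 0, "hand": 0.6},
  {"translation": [0, 0, 0], "twist": 0, "hand": 0.6},
  {"translation": [0, 0, 0], "twist": 0, "hand": 0.6},
])

```text
time: 24.5
tool_pos: [0.5637, 0.2432, 0.2543]
tool_rot: [-0.0, 0.082, 0.997, -0.0]
contact_force: [0.0, 0.8, -0.2]
gripper_width: 0.601
grasp_force: 0.0
```

apply_moves([
  {"translation": [0, 0, 0], "twist": 0, "hand": 0.6},
  {"translation": [0, 0, 0], "twist": 0, "hand": 0.6},
  {"translation": [0, 0, 0], "twist": 0, "hand": 0.6},
  {"translation": [0, 0, 0], "twist": 0, "hand": 0.6},
  {"translation": [0, 0, 0], "twist": 0, "hand": 0.6},
  {"translation": [0, 0, 0], "twist": 0, "hand": 0.6},
  {"translation": [0, 0, 0], "twist": 0, "hand": 0.6},
  {"translation": [0, 0, 0], "twist": 0, "hand": 0.6},
])

```text
time: 25.3
tool_pos: [0.5637, 0.2432, 0.2543]
tool_rot: [0.0, 0.082, 0.997, -0.0]
contact_force: [0.7, 0.5, 0.0]
gripper_width: 0.601
grasp_force: 0.0
```

apply_moves([
  {"translation": [0, 0, 0], "twist": 0, "hand": 0.6},
  {"translation": [0, 0, 0], "twist": 0, "hand": 0.6},
  {"translation": [0, 0, 0], "twist": 0, "hand": 0.6},
  {"translation": [0, 0, 0], "twist": 0, "hand": 0.6},
  {"translation": [0, 0, 0], "twist": 0, "hand": 0.6},
  {"translation": [0, 0, 0], "twist": 0, "hand": 0.6},
  {"translation": [0, 0, 0], "twist": 0, "hand": 0.6},
  {"translation": [0, 0, 0], "twist": 0, "hand": 0.6},
])

```text
time: 26.1
tool_pos: [0.5637, 0.2432, 0.2543]
tool_rot: [0.0, 0.082, 0.997, 0.0]
contact_force: [-0.7, 0.1, -0.2]
gripper_width: 0.598
grasp_force: 0.0
```

```bash
python3 - <<'E'
from h import *
for i in range(4):
    im=grab_frame("scene")
    m=orange(im,(409,235),16);y,x=np.nonzero(m);print(len(x),x.mean().round(2),y.mean().round(2))
cv2.imwrite("pics/hang1.png",im[:,:,::-1])
a=cv2.imread("pics/hang0.png",0)[180:330,360:440].astype(np.float32);b=cv2.cvtColor(im,cv2.COLOR_RGB2GRAY)[180:330,360:440].astype(np.float32)
print(cv2.phaseCorrelate(a,b))
cv2.imwrite("pics/crop8.png",cv2.resize(im[180:330,330:480],(600,600),interpolation=cv2.INTER_CUBIC)[:,:,::-1])
E
```

```text
263 408.7 235.41
265 408.72 235.38
265 408.68 235.35
265 408.72 235.39
((-0.006067059420907128, -0.07804500313868346), 1.0109639930725098)
```

View pics/crop8.png

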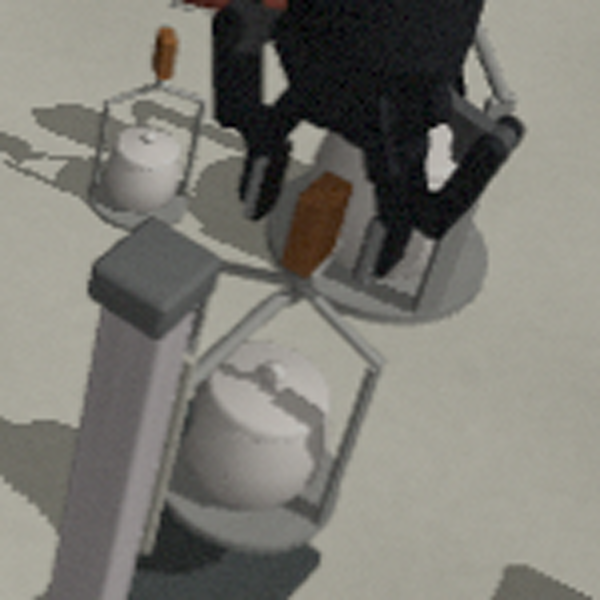

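The crop shows the pot hanging free and still: grip at (318,225) between the open fingers at (262,190) and (395,245), and no motion over about 2.5 s. I'll re-grip and lift gently.

apply_moves([
  {"translation": [0, 0, 0], "twist": 0, "hand": 0.4},
  {"translation": [0, 0, 0], "twist": 0, "hand": 0.3},
  {"translation": [0, 0, 0], "twist": 0, "hand": 0.22},
  {"translation": [0, 0, 0], "twist": 0, "hand": 0},
  {"translation": [0, 0, 0], "twist": 0, "hand": 0},
  {"translation": [0, 0, 0], "twist": 0, "hand": 0},
  {"translation": [0, 0, 0], "twist": 0, "hand": 0},
  {"translation": [0, 0, 0], "twist": 0, "hand": 0},
])

```text
time: 27.1
tool_pos: [0.5637, 0.2432, 0.2543]
tool_rot: [0.0, 0.082, 0.997, -0.0]
contact_force: [-0.6, -0.6, -0.2]
gripper_width: 0.175
grasp_force: 60.1
```

apply_moves([
  {"translation": [0, 0, -0.01], "twist": 0, "hand": 0},
  {"translation": [0, 0, -0.02], "twist": 0, "hand": 0},
  {"translation": [0, 0, -0.02], "twist": 0, "hand": 0},
  {"translation": [0, 0, -0.02], "twist": 0, "hand": 0},
  {"translation": [0, 0, -0.02], "twist": 0, "hand": 0},
  {"translation": [0, 0, -0.02], "twist": 0, "hand": 0},
  {"translation": [0, 0, -0.02], "twist": 0, "hand": 0},
  {"translation": [0, 0, -0.02], "twist": 0, "hand": 0},
])

```text
time: 27.9
tool_pos: [0.5637, 0.2432, 0.2693]
tool_rot: [-0.0, 0.082, 0.997, -0.0]
contact_force: [0.7, -0.3, -1.4]
gripper_width: 0.182
grasp_force: 59.8
```

apply_moves([
  {"translation": [0, 0, -0.02], "twist": 0, "hand": 0},
  {"translation": [0, 0, -0.02], "twist": 0, "hand": 0},
  {"translation": [0, 0, -0.02], "twist": 0, "hand": 0},
  {"translation": [0, 0, -0.02], "twist": 0, "hand": 0},
  {"translation": [0, 0, -0.02], "twist": 0, "hand": 0},
  {"translation": [0, 0, -0.02], "twist": 0, "hand": 0},
  {"translation": [0, 0, -0.02], "twist": 0, "hand": 0},
  {"translation": [0, 0, -0.02], "twist": 0, "hand": 0},
])

```text
time: 28.7
tool_pos: [0.5636, 0.2432, 0.2852]
tool_rot: [-0.0, 0.082, 0.997, -0.0]
contact_force: [1.3, -1.3, -3.6]
gripper_width: 0.178
grasp_force: 59.6
```

apply_moves([
  {"translation": [0, 0, -0.015], "twist": 0, "hand": 0},
  {"translation": [0, 0, -0.015], "twist": 0, "hand": 0},
  {"translation": [0, 0, -0.015], "twist": 0, "hand": 0},
  {"translation": [0, 0, -0.015], "twist": 0, "hand": 0},
  {"translation": [0, 0, -0.015], "twist": 0, "hand": 0},
  {"translation": [0, 0, -0.015], "twist": 0, "hand": 0},
  {"translation": [0, 0, -0.015], "twist": 0, "hand": 0},
  {"translation": [0, 0, -0.015], "twist": 0, "hand": 0},
])

```text
time: 29.5
tool_pos: [0.5637, 0.2432, 0.2974]
tool_rot: [-0.0, 0.082, 0.997, 0.0]
contact_force: [-1.1, -0.3, -3.0]
gripper_width: 0.181
grasp_force: 59.5
```

apply_moves([
  {"translation": [0, 0, -0.03], "twist": 0, "hand": 0},
  {"translation": [0, 0, -0.03], "twist": 0, "hand": 0},
  {"translation": [0, 0, -0.03], "twist": 0, "hand": 0},
  {"translation": [0, 0, -0.03], "twist": 0, "hand": 0},
  {"translation": [0, 0, -0.03], "twist": 0, "hand": 0},
  {"translation": [0, 0, -0.03], "twist": 0, "hand": 0},
  {"translation": [0, 0, -0.03], "twist": 0, "hand": 0},
  {"translation": [0, 0, 0], "twist": 0, "hand": 0},
])

```text
time: 30.3
tool_pos: [0.5639, 0.2433, 0.3191]
tool_rot: [0.001, 0.082, 0.997, 0.0]
contact_force: [-0.4, -0.3, -3.3]
gripper_width: 0.178
grasp_force: 59.5
```

apply_moves([
  {"translation": [0.04, 0, 0], "twist": 0, "hand": 0},
  {"translation": [0.1, 0, 0], "twist": 0, "hand": 0},
  {"translation": [0.13, 0, 0], "twist": 0, "hand": 0},
  {"translation": [0.13, 0, 0], "twist": 0, "hand": 0},
  {"translation": [0.13, 0, 0], "twist": 0, "hand": 0},
  {"translation": [0.12, 0, 0], "twist": 0, "hand": 0},
  {"translation": [0.1, 0, 0], "twist": 0, "hand": 0},
  {"translation": [0.05, 0, 0], "twist": 0, "hand": 0},
])

```text
time: 31.1
tool_pos: [0.4837, 0.2566, 0.3185]
tool_rot: [0.0, 0.081, 0.997, 0.0]
contact_force: [-0.6, 0.4, -4.2]
gripper_width: 0.18
grasp_force: 59.5
```

```bash
python3 - <<'E'
from h import *
print(tool(),delta(.462,-.297),state()["joint_pos"].round(2),state()["contact_force"])
im=cv2.imread("pics/top0.png")[:,:,::-1].copy();h=cv2.cvtColor(im,cv2.COLOR_RGB2HSV)
print(im[240,366],im[250,320])
m=np.zeros((420,560),np.uint8);m[210:272,335:400]=((h[...,0]<20)&(h[...,1]>80))[210:272,335:400]
y,x=np.nonzero(m);c,r=cv2.minEnclosingCircle(np.c_[x,y].astype(np.float32));print(len(x),c,r,onz("top",[c,[x.mean(),y.mean()]],.006))
E
```

```text
(array([0.48365933, 0.25655808, 0.31850863]), array([[-9.86726453e-01,  1.62390787e-01,  3.72249188e-04],
       [ 1.62390881e-01,  9.86726480e-01,  2.37400668e-04],
       [-3.28756450e-04,  2.94699393e-04, -9.99999903e-01]]), np.float64(80.6543062315982)) [-6.850e-01 -5.497e+00 -1.000e-03] [ 0.35 -0.16  1.71  0.    1.59 -1.06] [-0.62717976  0.40312964 -4.22300245]
[149 108  72] [166 162 150]
1291 (365.7560729980469, 240.70040893554688) 20.423336029052734 [[ 0.45951016 -0.29501941  0.006     ]
 [ 0.4594877  -0.29551197  0.006     ]]
```

apply_moves([
  {"translation": [-0.02, -0.15, 0], "twist": 0, "hand": 0},
  {"translation": [-0.04, -0.3, 0], "twist": 0, "hand": 0},
  {"translation": [-0.05, -0.42, 0], "twist": 0, "hand": 0},
  {"translation": [-0.05, -0.42, 0], "twist": 0, "hand": 0},
  {"translation": [-0.05, -0.42, 0], "twist": 0, "hand": 0},
  {"translation": [-0.05, -0.42, 0], "twist": 0, "hand": 0},
  {"translation": [-0.05, -0.42, 0], "twist": 0, "hand": 0},
  {"translation": [-0.05, -0.42, 0], "twist": 0, "hand": 0},
])

```text
time: 31.9
tool_pos: [0.4713, -0.0451, 0.3186]
tool_rot: [0.0, 0.082, 0.997, -0.0]
contact_force: [1.0, 0.7, -3.6]
gripper_width: 0.178
grasp_force: 59.6
```

apply_moves([
  {"translation": [-0.05, -0.42, 0], "twist": 0, "hand": 0},
  {"translation": [-0.05, -0.42, 0], "twist": 0, "hand": 0},
  {"translation": [-0.05, -0.42, 0], "twist": 0, "hand": 0},
  {"translation": [-0.05, -0.42, 0], "twist": 0, "hand": 0},
  {"translation": [-0.05, -0.36, 0], "twist": 0, "hand": 0},
  {"translation": [-0.03, -0.26, 0], "twist": 0, "hand": 0},
  {"translation": [-0.02, -0.15, 0], "twist": 0, "hand": 0},
  {"translation": [-0.01, -0.07, 0], "twist": 0, "hand": 0},
])

```text
time: 32.7
tool_pos: [0.4608, -0.2978, 0.3181]
tool_rot: [-0.0, 0.083, 0.997, 0.0]
contact_force: [-0.1, 1.1, -2.8]
gripper_width: 0.179
grasp_force: 59.6
```

apply_moves([
  {"translation": [0, 0, 0], "twist": 0, "hand": 0},
  {"translation": [0, 0, 0.15], "twist": 0, "hand": 0},
  {"translation": [0, 0, 0.2], "twist": 0, "hand": 0},
  {"translation": [0, 0, 0.2], "twist": 0, "hand": 0},
  {"translation": [0, 0, 0.2], "twist": 0, "hand": 0},
  {"translation": [0, 0, 0.15], "twist": 0, "hand": 0},
  {"translation": [0, 0, 0.1], "twist": 0, "hand": 0},
  {"translation": [0, 0, 0.05], "twist": 0, "hand": 0},
])

```text
time: 33.5
tool_pos: [0.4611, -0.2955, 0.2119]
tool_rot: [-0.001, 0.081, 0.997, 0.001]
contact_force: [0.6, 0.8, -3.7]
gripper_width: 0.177
grasp_force: 59.6
```

```bash
python3 - <<'E'
from h import *
print(tool()[0],delta(.4605,-.296,.1945),state()["time"])
im=grab_frame("scene");cv2.imwrite("pics/m.png",im[:,:,::-1])
for z in(.006,):
  h=cv2.cvtColor(im,cv2.COLOR_RGB2HSV);m=np.zeros((420,560),np.uint8);m[185:222,200:255]=((h[...,0]<20)&(h[...,1]>80))[185:222,200:255]
  y,x=np.nonzero(m);print(len(x),x.min(),x.max(),y.min(),y.max())
  t=np.linspace(0,6.28,60);c=np.c_[.4605+.065*np.cos(t),-.296+.065*np.sin(t),0*t+.006];q=proj("scene",c);print(q.min(0),q.max(0))
E
```

```text
[ 0.46108011 -0.29548283  0.21188525] [ 0.005 -0.006  0.174] 33.5
400 205 248 193 217
[204.4819944  187.89174745] [249.89958026 216.37919938]
```

apply_moves([
  {"translation": [0, 0, 0.03], "twist": 0, "hand": 0},
  {"translation": [0, 0, 0.03], "twist": 0, "hand": 0},
  {"translation": [0, 0, 0.03], "twist": 0, "hand": 0},
  {"translation": [0, 0, 0.02], "twist": 0, "hand": 0},
  {"translation": [0, 0, 0.02], "twist": 0, "hand": 0},
  {"translation": [0, 0, 0.015], "twist": 0, "hand": 0},
  {"translation": [0, 0, 0.01], "twist": 0, "hand": 0},
  {"translation": [0, 0, 0], "twist": 0, "hand": 0},
])

```text
time: 34.35
tool_pos: [0.4613, -0.2963, 0.1976]
tool_rot: [-0.0, 0.082, 0.997, 0.0]
contact_force: [-0.4, 0.3, -3.6]
gripper_width: 0.178
grasp_force: 59.6
```

apply_moves([
  {"translation": [0, 0, 0.01], "twist": 0, "hand": 0},
  {"translation": [0, 0, 0.005], "twist": 0, "hand": 0},
  {"translation": [0, 0, 0], "twist": 0, "hand": 0},
  {"translation": [0, 0, 0], "twist": 0, "hand": 0},
])

```text
time: 34.75
tool_pos: [0.4614, -0.2963, 0.1963]
tool_rot: [0.0, 0.082, 0.997, -0.0]
contact_force: [-0.0, -0.7, -3.8]
gripper_width: 0.18
grasp_force: 59.6
```

apply_moves([
  {"translation": [0, 0, 0.01], "twist": 0, "hand": 0},
  {"translation": [0, 0, 0.005], "twist": 0, "hand": 0},
  {"translation": [0, 0, 0], "twist": 0, "hand": 0},
  {"translation": [0, 0, 0], "twist": 0, "hand": 0},
])

```text
time: 35.15
tool_pos: [0.4616, -0.2966, 0.1959]
tool_rot: [0.0, 0.082, 0.997, -0.0]
contact_force: [-2.4, 0.5, 3.3]
gripper_width: 0.182
grasp_force: 60.6
```

apply_moves([
  {"translation": [0, 0, 0.005], "twist": 0, "hand": 0},
  {"translation": [0, 0, 0.005], "twist": 0, "hand": 0},
  {"translation": [0, 0, 0], "twist": 0, "hand": 0},
  {"translation": [0, 0, 0], "twist": 0, "hand": 0},
])

```text
time: 35.55
tool_pos: [0.4617, -0.2967, 0.1958]
tool_rot: [0.001, 0.082, 0.997, -0.0]
contact_force: [-3.9, 1.4, 7.6]
gripper_width: 0.18
grasp_force: 61.4
```

apply_moves([
  {"translation": [0, 0, -0.005], "twist": 0, "hand": 0},
  {"translation": [0, 0, -0.005], "twist": 0, "hand": 0},
  {"translation": [0, 0, 0], "twist": 0, "hand": 0},
  {"translation": [0, 0, 0], "twist": 0, "hand": 0.3},
  {"translation": [0, 0, 0], "twist": 0, "hand": 0.5},
  {"translation": [0, 0, 0], "twist": 0, "hand": 0.7},
  {"translation": [0, 0, 0], "twist": 0, "hand": 0.7},
  {"translation": [0, 0, 0], "twist": 0, "hand": 0.7},
])

```text
time: 36.35
tool_pos: [0.4613, -0.2963, 0.1946]
tool_rot: [-0.0, 0.082, 0.997, 0.0]
contact_force: [-0.4, 0.3, 0.2]
gripper_width: 0.701
grasp_force: 0.0
```

apply_moves([
  {"translation": [0, 0, -0.1], "twist": 0, "hand": 0.7},
  {"translation": [0, 0, -0.2], "twist": 0, "hand": 0.7},
  {"translation": [0, 0, -0.2], "twist": 0, "hand": 0.7},
  {"translation": [0, 0, -0.2], "twist": 0, "hand": 0.7},
  {"translation": [0, 0, -0.2], "twist": 0, "hand": 0.7},
  {"translation": [0, 0, -0.1], "twist": 0, "hand": 0.7},
  {"translation": [0, 0, 0], "twist": 0, "hand": 0.7},
  {"translation": [0, 0, 0], "twist": 0, "hand": 0.7},
])

```text
time: 37.15
tool_pos: [0.4612, -0.2962, 0.2943]
tool_rot: [-0.0, 0.082, 0.997, 0.0]
contact_force: [1.0, -0.2, 0.3]
gripper_width: 0.702
grasp_force: 0.0
```

```bash
python3 - <<'E'
from h import *
im=grab_frame("scene");g=proj("scene",[.4616,-.2966,.1885])[0];m=orange(im,g,16);y,x=np.nonzero(m);print(g,len(x),x.mean(),y.mean(),x.min(),x.max(),y.min(),y.max(),tool()[0],state()["contact_force"])
a=cv2.imread("pics/scene0.png",0)[215:275,370:425].astype(np.float32);b=cv2.cvtColor(im,cv2.COLOR_RGB2GRAY)[215:275,370:425].astype(np.float32)
print("hook shift",cv2.phaseCorrelate(a,b),np.abs(a-b).mean())
E
```

```text
[221.72676326 147.0275433 ] 167 220.92215568862275 146.95209580838323 216 226 138 156 [ 0.46095763 -0.29604266  0.29355735] [-0.72224748  0.36008033 -0.46886682]
hook shift ((0.05324305551119224, 0.05255168672573163), 0.848578715854221) 5.809091
```

The pot stands upright on the mat with its grip where predicted, the hook is back at its top stop, and the gripper is clear.

```bash
python3 -c "
from plant import *
print(job_done())"
```

```text
the job is handed in; nothing more can be done
None
```

The honey pot was weighed (about 3.7 N, hanging still on the hook for over 2 s) and set down upright on the cork mat, within a few mm of its centre by my measurement. The hook is back at its top stop and the job is handed in, with no verdict returned.

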